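Drop a batch of bar blanks through a hopper's trap and latch it again

TASK

Dump the three black nylon bars from the bench hopper into the tray beneath it: press the latch pedal so that the trap-door bottom swings open. When all the bars lie in the tray, push the hopper's T-lever down again until the trap is fully shut and the latch has caught it. Leave the other things on the bench where they are.

Things in the scene. Friction and masses are not known exactly. Their poses are not given: they have to be found in the camera images.
- hopper: Sheet-metal hopper on an angle-iron stand, bolted down. Origin: on the bench under the middle of the stand; -x is its lever side (facing the robot at yaw 0), y to the left, z up. The box spans x -64 to 59, y +-94, z 179 to 266 mm, with a flared rim at sides and rear up to z 282; legs at x -78 and 88, y +-117. A rail crosses the front at z 64; the latch stands before it.
- trap (a joint): Trap-door bottom and T-lever, one rigid rocker. 0 = shut (level); grows as the door falls open, to its stop at 1.22 rad; shut-side stop at -0.03. It falls open within a second, loaded or empty, unless latched or held. To shut it push the T-grip down on its arc to the stop: near the end the lever's pin pushes the spring hook aside, and below 0.02 rad the hook snaps over it. Latched it rests at -0.03 to 0.03.
- trap_hinge (a point): Middle of the trap's hinge line: hopper frame (-70, 0, 175) mm; the line runs along the hopper's y.
- lever_grip (a point): Centre of the lever's black T-grip, a round bar 15 mm thick, 82 mm long along the hopper's y, 140 mm from the hinge line. Trap shut: hopper frame (-194, 0, 109) mm, the lever dipping 28 degrees. It swings up on an arc as the trap opens, to (-174, 0, 269) mm, quickly when the latch lets go: keep clear. Pushing it down takes 2 to 8 N.
- latch (a joint): Spring latch, a bell crank in front of the hopper. 0 = at rest, hook over the lever's pin if the trap is shut; grows as the pedal is pressed, to its stop at 0.32 rad. The pin is free from about 0.2 rad. A spring returns the latch when let go.
- pedal (a point): Middle of the upper face of the latch pedal, a flat ribbed plate 30 mm (hopper x) by 32 mm (hopper y), to the left of the lever: hopper frame (-168, 132, 91) mm at rest. Pressed straight down it sinks about 38 mm to its stop and lets the trap go after 20 to 28 mm; this takes 3 to 6 N.
- tray: Loose open steel tray under the hopper, 188x198x44 mm outside, walls and floor 3 mm. Origin: centre of its underside; x and y along the hopper's.
- blank_a_center (a point): Centre of a black round nylon bar, 28 mm diameter, 160 mm long along the hopper's y, at first lying on the shut trap (front of three).
- blank_b_center (a point): Centre of a black round nylon bar, 28 mm diameter, 160 mm long along the hopper's y, at first lying on the shut trap (middle of three).
- blank_c_center (a point): Centre of a black round nylon bar, 28 mm diameter, 160 mm long along the hopper's y, at first lying on the shut trap (rear of three).
- chip_brush: Wooden chip brush, 50x236x14 mm, lying left of the hopper; a bystander. Origin: centre of its underside.
- screwdriver: Yellow-handled screwdriver, 27x222x29 mm, lying near the front edge of the bench; a bystander. Origin: centre of its underside.
- block_123: Drilled steel block, 51x76x25 mm, left of the hopper; a bystander. Origin: centre of its underside.
- caliper: Digital caliper, 75x220x16 mm, lying to the left in front; a bystander. Origin: centre of its underside.

How it is judged:
By the outcome, as a careful person would: the job done as asked, in the order asked, and still so for the second after the job is handed in, with the robot touching nothing.
It also fails if it takes over 48 s, if anything falls off the work surface, if the arm or the gripper's body presses on something with over 40 N, if the wrist force passes 120 N, or if a joint passes its speed limit or range.

ROBOT

A 6-joint arm with a two-finger parallel gripper is mounted at the origin on a cart in front of the work surface, level with it; the furniture and walls round the work are solid. World frame = base frame: x ahead of the robot, y to its left, z up, the work surface at z = 0. Lengths are in m, angles in rad, forces in N, time in s.
With the tool pointing down it reaches from about 0.3 to 0.875 m from the base axis. Payload 6.4 kg.
Tool frame: the origin (TCP) lies midway between the tips of the shut fingers; the grasp point (between the pads) lies 19 mm behind it (env.grip_depth is the distance from the TCP to the grasp point, in m); z points along the fingers, y is the line along which they close (so a half turn about z gives the same grasp; the last joint's range is limited). The gripper opens to 88 mm and grips with 3 to 60 N. Pads are 18 mm wide; open, the fingers measure 123 mm over their backs; the gripper's body (75 mm by 187 mm) begins 45 mm behind the grasp point.
Start: joints at [-1.543, 0.181, 1.607, -0, 1.354, -0.206], TCP at [0.133, -0.559, 0.239] pointing down, gripper open.
Joint ranges: [-2.99, 2.99], [-0.89, 2.07], [0.3, 2.58], [-1.14, 4.28], [0, 2.63], [-3.12, 3.12]. Speed limits (rad/s): [2.57, 2.57, 3.01, 3.14, 3.14, 3.14].

INTERFACE

Orientations are given as a unit quaternion [x, y, z, w].
In Python, from workcell import env, fingers, planner, snapshot, camera_model, workorder, read_time_s, read_joints, read_qd, read_effort, read_ee_pos, read_eef_rot, read_contact_force, read_ft_torque, read_width, read_gripper_force gives the robot as it stands. Calls block until the motion is done:
- env.reach(position, orientation): joint-space move of the TCP to a pose.
- env.move_l(position, frame=None, v=0.15, max_force=None): straight line of the TCP; frame=None keeps the orientation; v is the mean speed in m/s. With max_force (N) it stops when the force on the tool has changed by that much, and returns True; else False.
- env.movej(angles): joint-space move.
- fingers.set_gripper(opening, force=None): opening from 0.0 (shut) to 1.0 (fully open); force is the grip in N (None keeps the last); returns when the fingers have stopped.
- env.wait(seconds).
- planner.ik(position, orientation): joint angles nearest the present ones, or None.
- snapshot(name): name is "scene" or "top" or "wrist"; returns (picture, depth): 384x512x3 uint8, red, green, blue; 384x512 float32, m along the optical axis (not along the pixel's ray), 0 where there is no reading.
- camera_model(name): a dict with "camera_matrix" (3x3 intrinsics, pixels), "rvec" (rotation vector, rad) and "tvec" (3), from world to camera coordinates, as OpenCV has them; the wrist camera has in their place "mount" (4x4, takes a point from camera to tool coordinates, whose origin is the TCP and whose axes are the flange's). Camera axes: x right, y down, z forward; pixel columns grow to the right and rows downward; lengths in m; the calibration is good to about 2 mm. A picture is of the moment at which its call begins: read the wrist's pose just before it. camera_model takes no time and is no camera call.
A pose or a line that the arm cannot do raises env.Unreachable and nothing moves.
- workorder.job_done(): hands the job in; it is judged then, once.
Readings, each from a call of its own:
- read_time_s(): time.
- read_joints(): joint angles.
- read_qd(): joint speeds.
- read_effort(): joint torques, N m.
- read_ee_pos(): TCP position.
- read_eef_rot(): TCP orientation.
- read_contact_force(): force on the tool from outside, world axes, zero at the start.
- read_ft_torque(): the same for the moment, N m.
- read_width(): opening from 0.0 (shut) to 1.0 (fully open).
- read_gripper_force(): force on a finger pad.
Only numpy, scipy, OpenCV 4.12 (cv2) and the standard library are available. Lean on these libraries where they do the work, as an engineer would, in place of code of your own. Each camera call takes 0.05 s, during which the arm holds its last target. There are 200 camera calls.

## Working session

There is one attempt and no reset: what is moved stays moved. The work goes in short steps, each a Python script; the robot and the scene stay as the last script left them, time stands still between calls to the robot, and variables do not carry over. Pictures are saved under pics/ and viewed, at most 10 in all, crops included, and the job is handed in when it is done.

```bash
mkdir -p pics; ls
python3 - <<'E'
from workcell import *
import cv2,numpy as np
for n in("scene","top"):
    p,d=snapshot(n); np.savez(f"{n}0.npz",p=p,d=d); cv2.imwrite(f"pics/{n}0.png",p[:,:,::-1])
    print(n,camera_model(n))
print(read_time_s())
E
```

```text
pics
scene {'camera_matrix': array([[379.6571907 ,   0.        , 256.94267615],
       [  0.        , 379.6571907 , 185.18663997],
       [  0.        ,   0.        ,   1.        ]]), 'rvec': array([ 0.74770775, -2.66450968,  1.00543662]), 'tvec': array([0.47925868, 0.30298943, 0.96011509])}
top {'camera_matrix': array([[420.46233232,   0.        , 251.01489353],
       [  0.        , 420.46233232, 188.05140594],
       [  0.        ,   0.        ,   1.        ]]), 'rvec': array([ 2.15529722, -2.2125694 ,  0.08098605]), 'tvec': array([0.00291568, 0.53856449, 1.0003895 ])}
0.1
```

View pics/scene0.png

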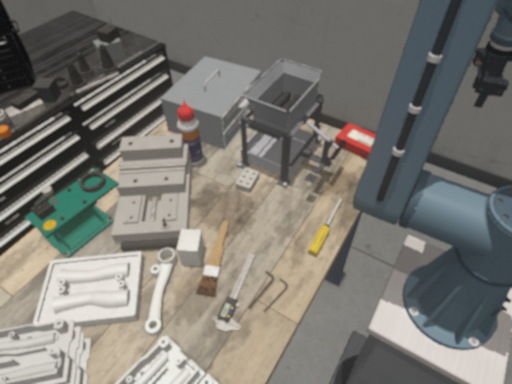

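View pics/top0.png

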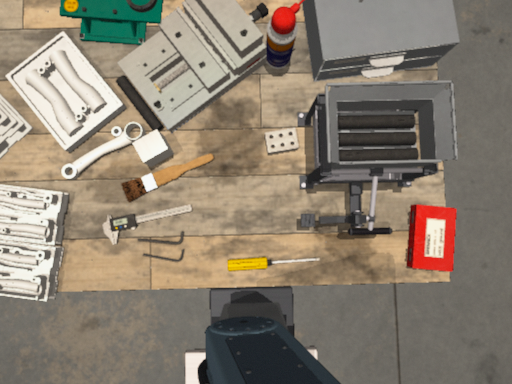

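The top view shows the hopper at the right, with three black bars at about (377,121/138/154), the T-grip at about (368,231), and the pedal at about (305,221). Next I'll deproject these points.

```bash
cat > h.py <<'E'
import numpy as np,cv2
from workcell import *
def cloud(n,d):
    m=camera_model(n);K=m["camera_matrix"];R=cv2.Rodrigues(m["rvec"])[0]
    v,u=np.mgrid[:384,:512]
    c=np.dstack([(u-K[0,2])/K[0,0]*d,(v-K[1,2])/K[1,1]*d,d])
    return (c-m["tvec"])@R
E
python3 - <<'E'
from h import *
z=np.load("top0.npz");p,d=z["p"],z["d"];W=cloud("top",d)
cv2.imwrite("pics/topc.png",cv2.resize(p[70:280,270:470,::-1],None,fx=2.8,fy=2.8,interpolation=cv2.INTER_CUBIC))
dark=p.max(2)<60
def rep(name,u0,u1,v0,v1,zl,zh,dk=True):
    s=np.zeros_like(dark);s[v0:v1,u0:u1]=1
    s&=(W[...,2]>zl)&(W[...,2]<zh)&(d>0)
    if dk:s&=dark
    q=W[s]; 
    if len(q)<5: print(name,len(q));return
    xy=q[:,:2].astype(np.float32);r=cv2.minAreaRect(xy)
    print(name,len(q),"mean",q.mean(0).round(4),"zmax",np.percentile(q[:,2],[5,50,95]).round(3),"rect",np.round(r[0],4),np.round(r[1],4),round(r[2],2), "med ax",cv2.fitLine(xy,cv2.DIST_L2,0,.01,.01).ravel()[:2].round(4))
rep("grip",340,400,222,240,.08,.14)
rep("pedal",290,318,208,235,.06,.12,False)
rep("bars",335,420,105,165,.17,.23)
rep("rim",290,470,70,200,.255,.30,False)
rep("brush",115,220,145,205,.003,.05,False)
for u,v in((368,231),(300,221),(305,221),(312,221),(378,155),(378,138),(378,121),(330,221),(374,200)):print(u,v,W[v,u].round(4),p[v,u])
E
```

```text
grip 244 mean [ 0.4311 -0.2641  0.1189] zmax [0.114 0.119 0.123] rect [ 0.4309 -0.2649] [0.0868 0.0263] 79.68 med ax [0.0259 0.9997]
pedal 193 mean [ 0.4575 -0.1362  0.092 ] zmax [0.089 0.092 0.095] rect [ 0.4569 -0.1371] [0.0321 0.0291] 88.61 med ax [0.034  0.9994]
bars 2030 mean [ 0.6265 -0.2696  0.1969] zmax [0.189 0.197 0.202] rect [ 0.6218 -0.2733] [0.1753 0.1207] 89.88 med ax [ 0.024  -0.9997]
rim 4369 mean [ 0.6528 -0.2843  0.271 ] zmax [0.257 0.271 0.284] rect [ 0.6338 -0.2694] [0.2367 0.1504] 89.8 med ax [0.0845 0.9964]
brush 1778 mean [0.5754 0.2068 0.0118] zmax [0.003 0.012 0.021] rect [0.579  0.1957] [0.2581 0.1466] 88.52 med ax [ 0.2248 -0.9744]
368 231 [ 0.431  -0.2622  0.1211] [42 39 39]
300 221 [ 4.555e-01 -1.295e-01  1.000e-04] [73 67 60]
305 221 [ 0.4559 -0.1304  0.0897] [86 86 87]
312 221 [ 0.4555 -0.1455  0.0944] [93 90 90]
378 155 [ 0.5846 -0.2668  0.2026] [63 60 52]
378 138 [ 0.6192 -0.2687  0.2018] [64 58 54]
378 121 [ 0.6542 -0.2709  0.2001] [66 62 58]
330 221 [ 0.4544 -0.1882  0.0811] [78 77 77]
374 200 [ 0.4968 -0.2702  0.1491] [189 180 180]
```

View pics/topc.png

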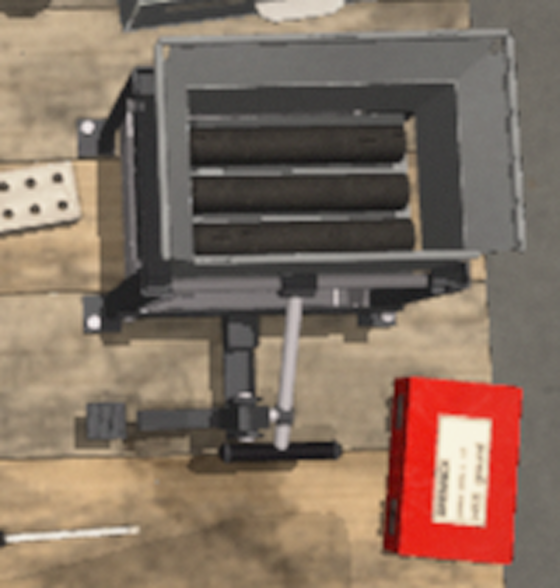

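The crop confirms three parallel bars, the grip bar at crop (220–341, 450), the pedal at (105,418) and the left feet at (94,322)/(88,127). The grip-to-pedal offset of about (26,130) mm matches the given (26,132). I'll check yaw using the feet, then test IK.

```bash
cat >> h.py <<'E'
from scipy.spatial.transform import Rotation as Rn
ORG=np.array([.625,-.267,0.]);YAW=0.
def setpose(o,y):
    global ORG,YAW; ORG=np.array(o);YAW=y
def H(p): return ORG+Rn.from_euler('z',YAW).apply(np.array(p)/1000.)
def Q(lean,s=1):  # tool z down, its top leaning to hopper -x; tool y along hopper x (sign s)
    z=np.array([np.sin(lean),0,-np.cos(lean)]);y=s*np.array([np.cos(lean),0,np.sin(lean)])
    R=np.column_stack([np.cross(y,z),y,z])
    return (Rn.from_euler('z',YAW)*Rn.from_matrix(R)).as_quat(), z
def grip(th): # hopper frame mm, lever dip = 28deg - th
    a=np.radians(28)-th
    return np.array([-70-140*np.cos(a),0,175-140*np.sin(a)])
E
python3 - <<'E'
from h import *
m=camera_model("top");K=m["camera_matrix"];R=cv2.Rodrigues(m["rvec"])[0]
def ray(u,v,z):
    d=R.T@np.linalg.solve(K,[u,v,1]);c=-R.T@m["tvec"];return c+d*(z-c[2])/d[2]
f=lambda x,y:(270+x/2.8,70+y/2.8)
a,b=ray(*f(94,322),.004),ray(*f(88,127),.004);print("feet",a,b,"yaw",-np.degrees(np.arctan2(*(b-a)[[1,0]]))*-1)
for n,l,r,z in(("grip",(220,452),(341,450),.109),("bar c",(191,146),(404,143),.193),("bar b",(193,194),(409,191),.193),("bar a",(194,238),(414,236),.193)):
    A,B=ray(*f(*l),z),ray(*f(*r),z);e=A-B;print(n,(A+B)/2,"len",np.linalg.norm(e),"yaw",np.degrees(np.arctan2(-e[0],e[1])))
print(ray(*f(105,418),.091))
print(Rn.from_quat(read_eef_rot()).as_matrix().round(2))
for s in(1,-1):
  for a,p in((25,(-156,132,150)),(25,(-156,132,60)),(0,(-174,0,300)),(0,(-210,0,175)),(27,(-194,0,109))):
    q=planner.ik(H(p),Q(np.radians(a),s)[0]);print(s,a,p,None if q is None else np.round(q,2))
E
```

```text
feet [ 0.54376512 -0.14095481  0.004     ] [ 0.71819125 -0.14178099  0.004     ] yaw -0.2713825543545222
grip [ 0.43027427 -0.27029963  0.109     ] len 0.0949715569553337 yaw -0.5584630006992868
bar c [ 0.65465525 -0.26952336  0.193     ] len 0.15499515691747864 yaw -0.6893259233005997
bar b [ 0.61930152 -0.27036153  0.193     ] len 0.156700168675209 yaw -0.7019971287137882
bar a [ 0.5867215  -0.27095459  0.193     ] len 0.15912828877712845 yaw -0.9803383462541826
[ 0.45961564 -0.13598664  0.091     ]
[[ 0.97  0.23 -0.  ]
 [ 0.23 -0.97  0.  ]
 [ 0.   -0.   -1.  ]]
1 25 (-156, 132, 150) [-0.71 -0.17  2.22  0.4   0.79 -0.95]
1 25 (-156, 132, 60) [-0.71  0.05  2.26  0.54  0.56 -1.13]
1 0 (-174, 0, 300) [-0.76  0.02  1.66 -0.    1.46 -0.76]
1 0 (-210, 0, 175) [-0.81  0.07  1.87 -0.    1.2  -0.81]
1 27 (-194, 0, 109) [-1.05  0.01  2.17  0.58  0.8  -1.43]
-1 25 (-156, 132, 150) [-0.71 -0.17  2.22  0.4   0.79  2.19]
-1 25 (-156, 132, 60) [-0.71  0.05  2.26  0.54  0.56  2.01]
-1 0 (-174, 0, 300) [-0.76  0.02  1.66 -0.    1.46  2.38]
-1 0 (-210, 0, 175) [-0.81  0.07  1.87 -0.    1.2   2.33]
-1 27 (-194, 0, 109) [-1.05  0.01  2.17  0.58  0.8   1.72]
```

```bash
sed -i 's/^ORG=.*/ORG=np.array([.625,-.2695,0.]);YAW=-.008/' h.py
python3 - <<'E'
from h import *
fingers.set_gripper(0.0,20)
p=read_ee_pos();env.move_l([p[0],p[1],.40],v=.25)
L=np.radians(25);q,z=Q(L)
off=np.array([14,0,0])
env.reach(H([-168+14,134,330]),q)
env.move_l(H([-168+14,134,130]),v=.15)
print(read_time_s(),read_ee_pos(),H([-154,134,130]),read_joints(),read_contact_force())
p,d=snapshot("scene");cv2.imwrite("pics/s1.png",cv2.resize(p[60:260,220:500,::-1],None,fx=2.8,fy=2.8,interpolation=cv2.INTER_CUBIC))
p,d=snapshot("top");cv2.imwrite("pics/t1.png",cv2.resize(p[70:280,270:470,::-1],None,fx=2.8,fy=2.8,interpolation=cv2.INTER_CUBIC))
E
```

```text
5.6333 [ 0.47254032 -0.1346714   0.13078427] [ 0.47207692 -0.1342723   0.13      ] [-0.70106048 -0.12145468  2.22619059  0.41449286  0.73472184 -0.96075189] [ 0.42718442 -0.54307549  0.52280093]
```

View pics/s1.png

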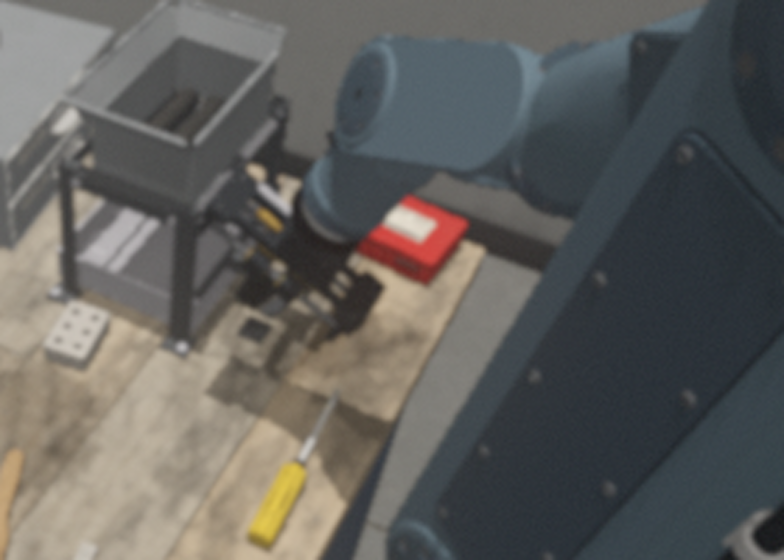

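View pics/t1.png

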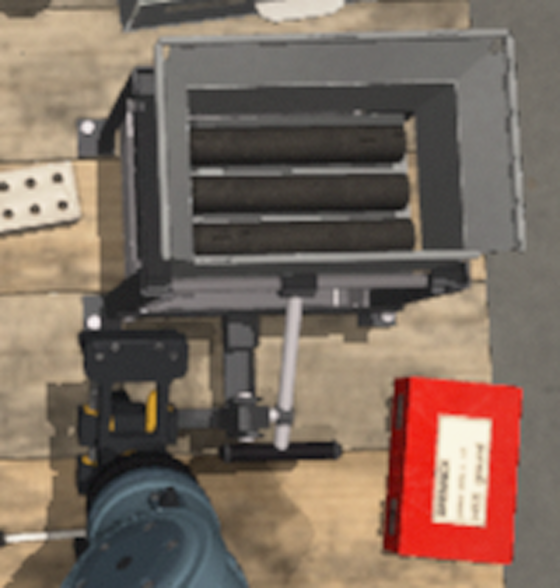

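Clear so far: the gripper is over the pedal and the lever's swing path is free of the wrist and body (crop gap about 33 px). Now I'll press.

Run:
```python
from h import *
env.move_l(H([-154,134,106]),v=.1); f0=np.array(read_contact_force())
for z in(92,80,72,66):
    s=env.move_l(H([-154,134,z]),v=.05,max_force=30)
    print(z,s,read_ee_pos()[2],(np.array(read_contact_force())-f0).round(1))
    if s:break
env.wait(1.0)
print(read_time_s(),(np.array(read_contact_force())-f0).round(1))
env.move_l(H([-154,134,160]),v=.15)
p,d=snapshot("top");np.savez("t2.npz",p=p,d=d);cv2.imwrite("pics/t2.png",cv2.resize(p[70:280,270:470,::-1],None,fx=2.8,fy=2.8,interpolation=cv2.INTER_CUBIC))
print(read_time_s())
```

```text
92 False 0.0918993070074855 [0.1 0.4 1.8]
80 False 0.0795211582699283 [-0.8  0.9  0.3]
72 False 0.07227442933794262 [ 0.6 -0.   3.7]
66 False 0.06619583149007792 [-0.6  0.2  5.2]
8.525 [ 0.8 -1.3  4.5]
9.35
```

View pics/t2.png

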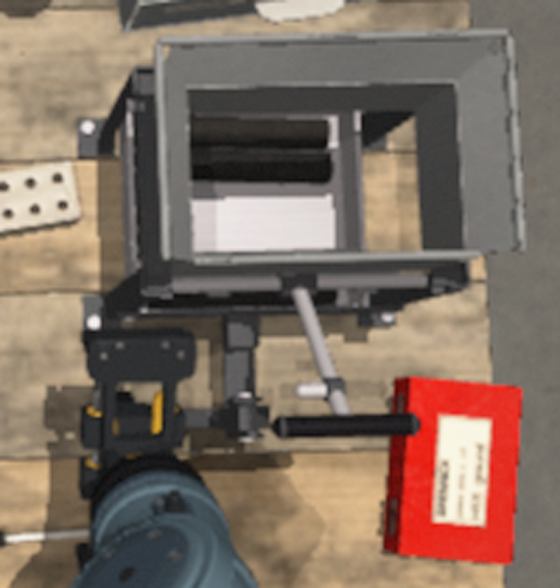

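The trap is open, with the grip up at crop (345,425) and two bars in the tray at (265,133/163). The third isn't visible yet, so I'll measure and look from elsewhere.

Run:
```python
from h import *
print(camera_model("wrist")["mount"].round(3))
z=np.load("t2.npz");W=cloud("top",z["d"]);f=lambda x,y:W[int(70+y/2.8),int(270+x/2.8)].round(3)
for n in((280,427),(345,425),(415,424),(260,133),(260,163),(230,220),(300,220),(325,133),(325,163),(350,180),(195,163)):print(n,f(*n))
print("expected grip",H(grip(1.22)))
env.move_l(H([-154,134,300]),v=.2)
env.reach(H([-215,20,360]),Q(0)[0])
T=np.eye(4);T[:3,:3]=Rn.from_quat(read_eef_rot()).as_matrix();T[:3,3]=read_ee_pos()
print((T@camera_model("wrist")["mount"]).round(3))
ims=[]
for n in("scene","wrist"):
    p,d=snapshot(n);np.savez(n+"3.npz",p=p,d=d,T=T);ims.append(p)
a=cv2.resize(ims[0][60:190,220:350],(400,400),interpolation=cv2.INTER_CUBIC);b=cv2.resize(ims[1],(400,300))
o=np.zeros((400,800,3),np.uint8);o[:,:400]=a;o[:300,400:]=b
cv2.imwrite("pics/s3.png",o[:,:,::-1]);print(read_time_s())
```

```text
[[-0.001 -0.957 -0.29   0.075]
 [ 1.    -0.001 -0.001 -0.   ]
 [ 0.001 -0.29   0.957 -0.147]
 [ 0.     0.     0.     1.   ]]
(280, 427) [ 0.453 -0.224  0.276]
(345, 425) [ 0.453 -0.265  0.277]
(415, 424) [ 0.452 -0.311  0.276]
(260, 133) [ 0.703 -0.285  0.031]
(260, 163) [ 0.676 -0.284  0.032]
(230, 220) [ 0.633 -0.265 -0.   ]
(300, 220) [ 0.631 -0.326  0.005]
(325, 133) [ 0.703 -0.344  0.028]
(325, 163) [ 0.676 -0.343  0.028]
(350, 180) [ 0.661 -0.365  0.026]
(195, 163) [ 0.678 -0.228  0.033]
expected grip [ 0.45080335 -0.2681064   0.26849811]
[[ 1.    -0.008 -0.004  0.41 ]
 [-0.009 -0.958 -0.287 -0.173]
 [-0.001  0.287 -0.958  0.504]
 [ 0.     0.     0.     1.   ]]
10.9167
```

View pics/s3.png

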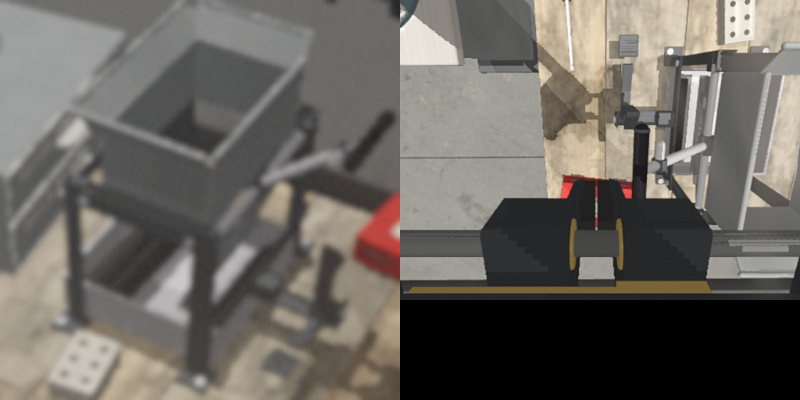

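Run:
```python
from h import *
z=np.load("scene3.npz");p,d=z["p"],z["d"];W=cloud("scene",d)
L=Rn.from_euler('z',-YAW).apply((W-ORG).reshape(-1,3)).reshape(W.shape)*1000
m=(d>0)&(abs(L[...,0])<120)&(abs(L[...,1])<115)&(L[...,2]<60)&(L[...,2]>-5)
g=p.max(2)
for x in range(-110,120,10):
    s=m&(L[...,0]>=x)&(L[...,0]<x+10);k=s&(g<75)
    print(x,s.sum(),np.percentile(L[s][:,2],[10,50,90]).round() if s.any() else'', 'dark',k.sum(), (np.percentile(L[k][:,2],[10,50,90]).round(),np.percentile(L[k][:,1],[0,100]).round()) if k.any() else '')
c=p[115:185,235:330,::-1];a=cv2.resize(c,None,fx=8,fy=8,interpolation=cv2.INTER_CUBIC)
a=np.clip(a.astype(float)*1.8,0,255).astype(np.uint8);cv2.imwrite("pics/s4.png",a)
```

```text
-110 126 [-1.  1.  5.] dark 6 (array([56., 57., 58.]), array([10., 27.]))
-100 128 [-1.  1.  4.] dark 2 (array([56., 56., 56.]), array([27., 28.]))
-90 152 [-1.  2. 57.] dark 22 (array([ 6., 58., 60.]), array([-114.,   75.]))
-80 221 [ 2. 21. 41.] dark 20 (array([ 6., 31., 48.]), array([-113.,  114.]))
-70 8 [44. 49. 57.] dark 3 (array([49., 52., 56.]), array([-115., -111.]))
-60 78 [28. 31. 43.] dark 46 (array([29., 31., 34.]), array([-76.,  58.]))
-50 60 [ 1. 25. 45.] dark 1 (array([27., 27., 27.]), array([41., 41.]))
-40 175 [ 2. 23. 56.] dark 1 (array([4., 4., 4.]), array([16., 16.]))
-30 101 [ 1.  5. 32.] dark 0 
-20 60 [ 1.  6. 39.] dark 0 
-10 50 [ 0.  7. 43.] dark 0 
0 73 [ 1.  6. 42.] dark 0 
10 85 [ 1.  5. 34.] dark 0 
20 96 [ 1.  4. 30.] dark 0 
30 108 [ 1.  4. 34.] dark 8 (array([19., 19., 24.]), array([-32.,  30.]))
40 172 [ 2. 23. 32.] dark 88 (array([20., 27., 32.]), array([-31.,  73.]))
50 97 [ 4. 31. 36.] dark 57 (array([29., 32., 34.]), array([-18.,  77.]))
60 62 [ 1. 26. 39.] dark 25 (array([23., 28., 32.]), array([-26.,  76.]))
70 123 [14. 27. 33.] dark 84 (array([20., 28., 32.]), array([-25., 114.]))
80 61 [29. 32. 34.] dark 22 (array([29., 31., 34.]), array([-19.,  73.]))
90 23 [ 9. 29. 31.] dark 0 
100 139 [ 8. 25. 45.] dark 0 
110 19 [-1.  1. 46.] dark 0
```

View pics/s4.png

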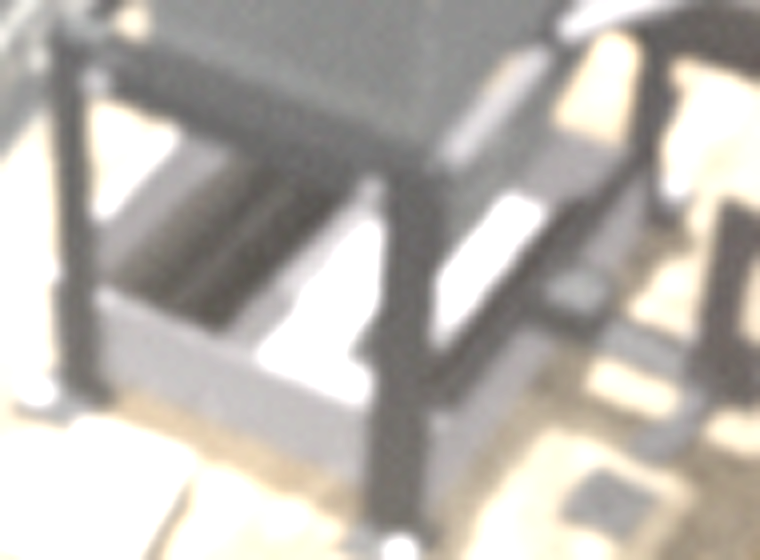

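The enlarged scene view shows two bars at the rear of the tray and the third just behind the front wall, a dark strip at (440–600, 180–400). Depth puts its top at z 31 mm, x ≈ -60, so all three are in the tray. Now I'll shut the trap along the arc.

Run:
```python
from h import *
def pose(th,gap):
    dip=np.radians(28)-th;l=np.clip(dip,0,np.radians(27));q,z=Q(l)
    c=grip(th)+[0,-8,0]
    return H(c-z*(7.5+gap)*1.0),q
P,q=pose(1.22,20);env.reach(H([-176,-8,330]),q);env.move_l(P,v=.1)
f0=np.array(read_contact_force())
for th in(1.22,1.1,.95,.8,.65,.5,.4,.3,.2,.1,.03,-.02,-.05):
    P,q=pose(th,-2)
    s=env.move_l(P,q,v=.08,max_force=45)
    print(th,s,(P-read_ee_pos()).round(4),(np.array(read_contact_force())-f0).round(1),read_time_s())
    if s:break
env.wait(.2);print((np.array(read_contact_force())-f0).round(1))
p,d=snapshot("top");np.savez("t5.npz",p=p,d=d)
```

```text
1.22 False [ 0.0002 -0.0003  0.0007] [0.9 0.4 0.6] 12.175
1.1 False [ 0.0003 -0.0001  0.0002] [-0.1  0.6 -0.7] 12.5333
0.95 False [ 0.0003 -0.0002  0.0004] [0.4 1.  1.2] 12.9417
0.8 False [ 0.0004 -0.0003  0.0007] [0.3 1.4 1.4] 13.35
0.65 False [ 0.0003 -0.0003  0.0004] [0.2 1.7 1.7] 13.7583
0.5 False [ 0.0003 -0.0003  0.0004] [0.6 1.  1.3] 14.1667
0.4 False [ 0.0005 -0.     -0.0003] [0.2 0.5 1.4] 14.4917
0.3 False [ 0.0003  0.0001 -0.0005] [-0.5  1.2  0.9] 14.8167
0.2 False [ 0.0004 -0.0001 -0.0004] [-5.1  2.8  5.1] 15.1417
0.1 False [ 0.0001  0.0001 -0.0003] [0.7 1.1 0.3] 15.4667
0.03 False [ 0.0001 -0.0001 -0.0003] [-0.3  1.5  0.9] 15.7417
-0.02 False [-0.0004  0.0004 -0.0006] [0.2 0.9 2.2] 15.9917
-0.05 False [ 0.0006  0.0007 -0.003 ] [-39.   13.   48.1] 16.2417
[-38.2  12.4  47.4]
```

The force rose at the stop. I'll back off and look.

Run:
```python
from h import *
P=np.array(read_ee_pos());env.move_l(P+[-.008,0,.02],v=.05)
env.move_l(P+[-.06,0,.12],v=.15)
P=np.array(read_ee_pos());env.move_l([P[0]-.03,P[1],.38],v=.2)
p,d=snapshot("top");np.savez("t6.npz",p=p,d=d);W=cloud("top",d)
s=(p.max(2)<60)&(W[...,2]>.07)&(W[...,2]<.3)&(d>0);s[:222]=0;s[242:]=0;s[:,:340]=0;s[:,405:]=0
print(s.sum(),W[s].mean(0),np.percentile(W[s][:,2],[5,95]) if s.any() else'',read_time_s())
o=[cv2.resize(p[70:280,270:470],(400,420),interpolation=cv2.INTER_CUBIC)]
p,d=snapshot("scene");np.savez("s6.npz",p=p,d=d);o.append(cv2.resize(p[60:210,220:360],(392,420),interpolation=cv2.INTER_CUBIC))
cv2.imwrite("pics/f6.png",np.hstack(o)[:,:,::-1])
```

```text
263 [ 0.43210717 -0.26245957  0.11790338] [0.11147234 0.12260812] 18.9917
```

View pics/f6.png

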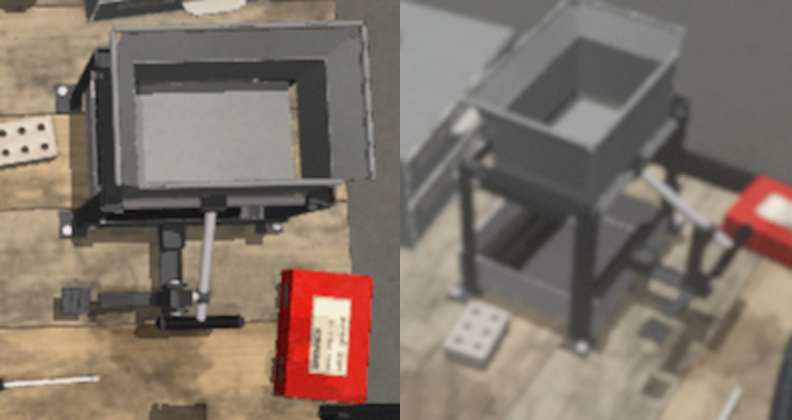

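The trap is shut and empty. The grip is back at z 0.118 (0.119 at the start) and has stayed there for over 2 s without contact. The bars are still in the tray.

Run:
```python
from workcell import *
print(workorder.job_done(),read_time_s())
```

```text
the job is handed in; nothing more can be done
the job is handed in; nothing more can be done
```

The three bars are in the tray and the trap is shut; it stayed shut for over 2 s after I let go, so the latch appears to have caught. I touched nothing else on the bench and handed the job in at about 19 s.

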